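# Level a pump impeller by finding and pressing down its high side

### The arm

A 6-joint arm with a two-finger parallel gripper is mounted at the origin on the work surface. World frame = base frame: x ahead of the robot, y to its left, z up, the work surface at z = 0. Lengths are in mm, angles in degrees, forces in N, time in s.
With the tool pointing down it reaches from about 300 to 850 mm from the base axis. Payload 4.2 kg.
Tool frame: the origin (TCP) lies midway between the tips of the shut fingers; the grasp point (between the pads) lies 19 mm behind it (env.hold_point_z is the z of the grasp point in the tool frame, in mm); z points along the fingers, y is the direction in which the jaws open and shut (so a half turn about z gives the same grasp; the last joint's range is limited). The gripper opens to 91 mm and grips with 3 to 60 N. Pads are 32 mm wide; open, the fingers measure 118 mm over their backs; the gripper's body (76 mm by 178 mm) begins 60 mm behind the grasp point.
Start: joints at [-1.146, 18.312, 89.639, -0, 72.044, -1.146], TCP at [575.016, 0, 213.976] pointing down, gripper open.
Joint ranges: [-177.97, 177.97], [-48.28, 115.42], [12.27, 149.76], [-77.06, 257.06], [2.81, 150.46], [-146.56, 146.56]. Speed limits (degrees/s): [147.25, 147.25, 180, 180, 180, 180].

### API

Orientations are given as [roll, pitch, yaw] about the fixed x, y, z axes, in that order (R = Rz(yaw) Ry(pitch) Rx(roll)).
In Python, from workcell import env, grab_frame, camera_params, spotter gives the robot as it stands. The module is installed in compiled form; this text tells all that it offers.
- The arm moves only by the shell command python3 -m jog 'ROWS' [FORCE]. ROWS is text: rows parted by semicolons, each of 7 numbers parted by spaces: the turn, a rotation vector about the world's x, y, z in units of 5 degrees (1.0 is 5 degrees), then the shift along the world's x, y, z in units of 25 mm (1.0 is 25 mm), then the opening, from 0 (shut) to 1 (fully open). A call has 1 to 5 rows; each row is the pose to reach, as a shift and turn from the pose commanded when the call began; what a row does not reach only later rows make up. A row lasts 1/8 s, in which the tool goes at most 62.5 mm and 10.7 degrees, less where a joint would pass 70% of its speed; a pose out of reach is approached as far as the arm can. A call with a gripper value outside its range is refused whole. The fingers move at their own pace and stop on an object; FORCE is the grip in N (left out, the last holds). Time passes only in rows, so rows that repeat a pose let the fingers close. It gives the time, the measured TCP pose, the force and the opening at its end, in the units of the state.
- env.state(): the state, without advancing time (a new reading comes with each control period).
- grab_frame(name): name is "scene" or "side" or "wrist"; returns the picture (384x512x3 uint8, red, green, blue); there is no depth.
- camera_params(name): a dict with "K" (3x3 intrinsics, pixels), "dist" ([k1, k2, p1, p2, k3] as OpenCV has them; the pictures are not rectified), "rvec" (rotation vector, rad) and "tvec" (3), from world to camera coordinates, as OpenCV has them. Camera axes: x right, y down, z forward; pixel columns grow to the right and rows downward; lengths in mm; the calibration is good to about 2 mm. A picture is of the moment at which its call begins: read the wrist's pose just before it. camera_params takes no time and is no camera call; for the wrist camera it gives the pose at the moment of the call.
- env.job_done(): hands the job in, once; it reports no verdict.
Trained networks look in the newest picture that a camera, given by its name, has taken for a name from the list of things; names that differ only in an ending like _2 or _b are one class to them, and where a whole thing is asked for, a point or a joint stands for the part that bears it (a point fixed in the world has none). Each returns a list of dicts, best first, with "conf" (0 to 1); they miss things now and then, are a little off and sometimes report something else, mostly with a low value. They report only what shows in the picture. A call takes as long as a camera call. They do not tell look-alikes from the thing itself.
- spotter.look_for(query, camera): "box" ([left, top, width, height] in pixels, round what is visible of it).
- spotter.trace(query, camera): "region" (384x512 bool, what is visible of it) and "box" ([left, top, width, height] in pixels, round what is visible of it).
The state is a dict: "time_s": time; "qpos": joint angles; "qvel": joint speeds; "effort": joint torques, N m; "ee_pos": TCP position; "ee_rot": TCP orientation; "force": force on the tool from outside, world axes, zero at the start; "torque": the same for the moment, N m; "gripper_width": finger opening in mm.
Only numpy, scipy, OpenCV 4.12 (cv2) and the standard library are available. Lean on these libraries where they do the work, as an engineer would, in place of code of your own. Each camera call takes 0.05 s, during which the arm holds its last target. There are 200 camera calls.

### The job

The pump impeller bolted on the ball-seated levelling table leans a little to one side. Take the blue-handled brass drift from its wooden block and, using only its round nose on the impeller, feel with light touches at several points round the bare machined face for the side that stands high, then press that side slowly down, never leaning on it heavily (the seat is stiff with grease), until the face is level with the bench all round: no more than about 1 mm high or low anywhere on its rim. Finally stand the drift back in its empty hole, let go, and leave everything else as it is.

Things in the scene. Friction and masses are not known exactly. Their poses are not given: they have to be found in the camera images.
- level_base: the green levelling table, fixed to the bench (base 170 mm across, origin at the centre of its underside), with all that it carries: on its ball seat the rust-red iron pump impeller, 180 mm across, bare-metal machined face (impeller_face, z axis square to it) upward. This pose is that of the base and tells nothing of the impeller's lean, which is not measured
- face_centre (a point): centre of the impeller's machined face, 116 mm above the bench; it hardly moves as the face tilts. The face is a flat bare-metal ring, to be touched 42 to 86 mm from this centre; hub and nut rise 32 mm above it within 34 mm. The face starts leaning 0.03 to 0.06 rad, to any side: its rim is 3 to 5 mm high there and as low opposite. More than 25 N from the drift marks it
- tilt_centre (a point): fixed point, on the axis 20 mm below the face, about which the impeller tilts any way, up to 0.1 rad, in the steel bowl (ball seat) under it. Stiff grease makes the seat stay as it is left and give way only slowly, without spring-back. Pressed 75 mm from the axis, the side pressed sinks about 0.8 mm/s at 3 N, 3.5 at 10 N, 7.5 at 20 N (nothing under 1 N); the opposite side rises as much
- drift: brass drift standing nose down in a hole of the block, about 160 g: 12 mm round shank with half-round nose, 26 mm round collar 56 to 60 mm above the tip, blue square handle 20 x 20 mm from 60 to 112 mm, brass cap to 116 mm. Origin at the nose tip, z axis towards the handle, x and y square to the handle's flats. In its hole the tip is 5 mm above the bench
- tool_block: light wooden tool block fixed to the bench, 70 x 170 x 45 mm (x, y, z), origin at the centre of its underside. Three upright 16 mm holes, 40 mm deep, with chamfered mouths, in a row at y = -55, 0 and 55 mm. The drift starts in one of them (it varies which), its handle's sides square to the block; the two punches stand in the others
- pin_punch: bystander: dark steel pin punch, 13 mm thick, 100 mm long, standing in a hole of the block. Origin at its lower tip
- centre_punch: bystander: centre punch with orange upper half, 13 mm thick, 90 mm long, standing in a hole of the block. Origin at its lower tip
- wear_ring: bystander: brass wear ring lying flat, 96 mm across, 18 mm high. Origin at the centre of its underside
- bearing: bystander: ball bearing lying flat, 72 mm across, 20 mm high. Origin at the centre of its underside
- grease_can: bystander: blue can with yellow band, 76 mm across, 100 mm high. Origin at the centre of its underside
- spanner: bystander: steel spanner lying flat, 190 mm long. Origin on its underside
- seal_box: bystander: blue box with a pale label, 100 x 75 x 50 mm. Origin at the centre of its underside
- coupling_half: bystander: dark iron coupling half, 70 mm across, 40 mm high. Origin at the centre of its underside
There are look-alikes about, which are no part of the job. Leave any orange look-alike of the tool_block alone.

How it is judged:
By the outcome, as a careful person would: the job done as asked, in the order asked, and still so for the second after the job is handed in, with the robot touching nothing.
It also fails if it takes over 72 s, if anything falls off the work surface, if the arm or the gripper's body presses on something with over 40 N, if the wrist force passes 120 N, or if a joint passes its speed limit or range.

## Working session

There is one attempt and no reset: what is moved stays moved. The work goes in short steps, Python scripts to look and compute and a shell command to move; the robot and the scene stay as the last step left them, time stands still between calls to the robot, and variables do not carry over. Pictures are saved under pics/ and viewed, about 8 in all and at most 12, crops included, and the job is handed in when it is done.

```bash
mkdir -p pics
cat > h.py <<'E'
import numpy as np, cv2
from workcell import env, grab_frame, camera_params, spotter
def save(im,n): cv2.imwrite('pics/'+n,cv2.cvtColor(im,cv2.COLOR_RGB2BGR))
def ray(p,uv):
    K=np.array(p['K'],float);d=np.array(p['dist'],float)
    R=cv2.Rodrigues(np.array(p['rvec'],float))[0];t=np.array(p['tvec'],float).ravel()
    n=cv2.undistortPoints(np.array([[uv]],float),K,d).ravel()
    return -R.T@t, R.T@np.array([n[0],n[1],1.])
def onz(p,uv,z):
    c,d=ray(p,uv); return c+d*(z-c[2])/d[2]
def tri(l):
    A=np.zeros((3,3));b=np.zeros(3)
    for p,uv in l:
        c,d=ray(p,uv);d=d/np.linalg.norm(d);M=np.eye(3)-np.outer(d,d);A+=M;b+=M@c
    return np.linalg.solve(A,b)
def proj(p,X):
    return cv2.projectPoints(np.array(X,float).reshape(-1,3),np.array(p['rvec'],float),np.array(p['tvec'],float),np.array(p['K'],float),np.array(p['dist'],float))[0].reshape(-1,2)
E
python3 - <<'E'
from h import *
ims={n:grab_frame(n) for n in ('scene','side','wrist')}
save(np.hstack([ims['scene'],ims['side']])[:, :],'a0.png')
import cv2
a=cv2.imread('pics/a0.png');cv2.imwrite('pics/a.png',np.vstack([a[:,:512],a[:,512:]])[:, :])
b=cv2.imread('pics/a.png');print(b.shape)
cv2.imwrite('pics/a.png',cv2.resize(b,(400,600)))
save(ims['scene'],'sc.png');save(ims['side'],'sd.png');save(ims['wrist'],'wr.png')
for n in ims:
  p=camera_params(n);print(n,ray(p,(256,192)))
  for q in ('drift','tool_block','level_base','face_centre'):
    print(n,q,[(r['box'],round(r['conf'],2)) for r in spotter.look_for(q,n)][:3])
print(env.state())
E
```

```text
(768, 512, 3)
scene (array([986.7446615 , 698.72178239, 741.20684791]), array([-0.41429978, -0.6853412 , -0.59895851]))
scene drift [([210.6, 180.2, 73.4, 82.3], 0.63)]
scene tool_block [([273.4, 168.7, 62.5, 41.7], 0.75), ([201.5, 147.1, 56.0, 31.2], 0.7), ([252.9, 130.6, 55.4, 31.2], 0.69)]
scene level_base [([210.8, 179.8, 68.8, 79.5], 0.83)]
scene face_centre [([210.4, 183.5, 74.4, 78.6], 0.96), ([203.9, 296.3, 42.1, 39.9], 0.71)]
side (array([ 390.98459076, -878.39705254,  905.57753558]), array([ 0.13010592,  0.72113881, -0.68077928]))
side drift [([250.1, 312.9, 15.1, 26.9], 0.75)]
side tool_block [([116.2, 288.0, 74.7, 82.2], 0.7), ([156.5, 202.0, 48.1, 68.6], 0.6), ([214.2, 281.0, 63.9, 80.4], 0.57)]
side level_base [([240.6, 153.4, 70.9, 78.3], 0.73)]
side face_centre [([236.7, 154.7, 71.6, 80.7], 0.77)]
wrist (array([575.00689198,  75.84806567, 384.64160913]), array([ 0.02152443, -0.25843129, -0.96608174]))
wrist drift []
wrist tool_block [([0.0, 151.3, 116.4, 118.8], 0.73), ([166.6, 339.6, 15.3, 5.4], 0.59)]
wrist level_base [([172.7, 71.2, 207.5, 198.9], 0.78)]
wrist face_centre [([166.5, 69.9, 215.3, 201.8], 0.68)]
{'time_s': 0.75, 'qpos': array([-1.14629034e+00,  1.83095081e+01,  8.96410335e+01, -2.02512240e-03,
        7.20423808e+01, -1.14596717e+00]), 'qvel': array([-0.09113142, -0.0435071 ,  0.03565108,  0.06310209, -0.07909855,
        0.03091802]), 'effort': array([-4.18710169e-04, -4.12270260e+01, -2.32208079e+01,  7.26979435e-02,
        3.75563605e-02, -2.36857932e-05]), 'ee_pos': array([ 5.75005338e+02, -1.43891211e-02,  2.13986122e+02]), 'ee_rot': array([1.79992962e+02, 2.06770879e-03, 9.00003010e+01]), 'force': array([-0.11513506, -0.30587872, -0.60124008]), 'torque': array([ 0.03158279,  0.01444763, -0.0361019 ]), 'gripper_width': 90.83987963886553}
```

View pics/sc.png

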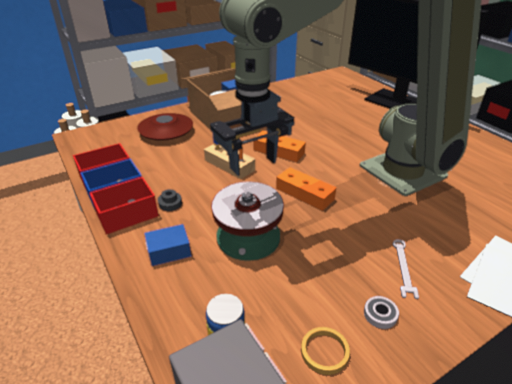

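View pics/sd.png

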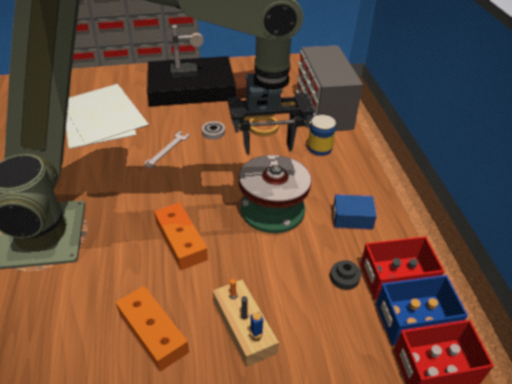

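Scene: wooden block at (230,160), impeller at (248,205). Side: block at (245,320), with the blue drift in its near (-y) hole at (257,325). The orange blocks are look-alikes.

Run:
```python
from h import *
p=camera_params('side')
print('cap',onz(p,(256,316),121)); 
for uv in ((234,283),(244,310)): print(onz(p,uv,60))
for n,q in (('scene','level_base'),('side','level_base')):
  pass
print('hub', tri([(camera_params('scene'),(249,200)),(p,(275,170))]))
w=camera_params('wrist'); print('wristcam proj of TCP dir',onz(w,(256,192),0), onz(w,(0,0),0),onz(w,(511,383),0))
a=grab_frame('side')[270:370,200:290]; b=grab_frame('scene')[130:190,190:270]
save(np.vstack([cv2.resize(a,(540,600))]),'z1.png')
save(np.hstack([cv2.resize(a,(400,444)),cv2.resize(cv2.copyMakeBorder(b,0,29,0,0,cv2.BORDER_CONSTANT),(400,444))]),'z.png')
```

```text
cap [ 487.47524613 -383.07559967  121.        ]
[ 461.44402869 -257.28513509   60.        ]
[ 473.06436989 -327.13249072   60.        ]
hub [596.91685931  17.33453589 129.16455513]
wristcam proj of TCP dir [583.60483439 -27.05396537   0.        ] [300.30532875 192.54782032   0.        ] [ 987.79715404 -337.98010471    0.        ]
```

View pics/z.png

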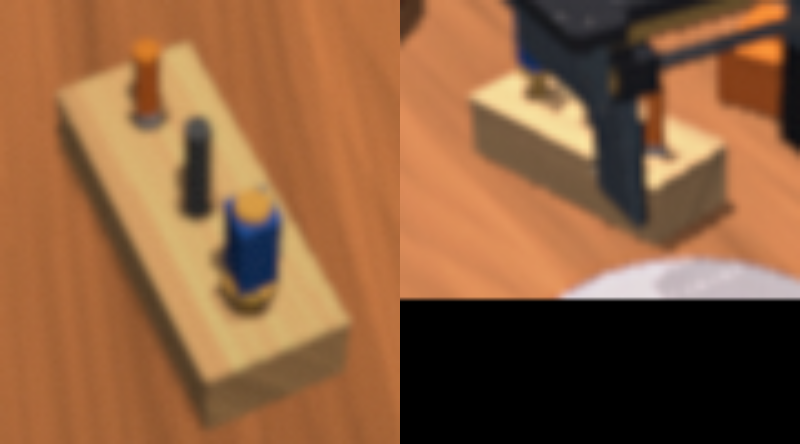

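```bash
python3 -m jog '0 0 0 -0.6 -2.5 0 1;0 0 0 -1.2 -5 0 1;0 0 0 -2 -7.5 0 1;0 0 0 -3 -10 0 1;0 0 0 -3.2 -12 0 1'; python3 -m jog '0 0 0 0 0 0 1;0 0 0 0 0 0 1'
python3 - <<'E'
from h import *
import pickle
p=camera_params('wrist');im=grab_frame('wrist');save(im,'w1.png');pickle.dump(p,open('w1.pkl','wb'))
for q in ('drift','tool_block'): print(q,[(np.round(r['box']),round(r['conf'],2)) for r in spotter.look_for(q,'wrist')][:3])
# clear views of impeller from fixed cams
for n in ('scene','side'):
  grab_frame(n)
  for q in ('level_base','face_centre'):
    print(n,q,[(np.round(r['box'],1),round(r['conf'],2)) for r in spotter.look_for(q,n)][:2])
E
```

```text
time_s: 1.48
ee_pos: [493.8, -301.6, 214.4]
ee_rot: [180.0, 0.0, 90.0]
force: [0.5, -0.8, 0.4]
gripper_width: 91.2
time_s: 1.72
ee_pos: [494.9, -299.6, 213.8]
ee_rot: [-180.0, -0.1, 90.0]
force: [-1.5, -0.1, -0.4]
gripper_width: 90.9
drift [(array([229., 242.,  30.,  25.]), 0.83)]
tool_block [(array([  2., 109., 132., 152.]), 0.63), (array([83.,  1., 90., 46.]), 0.63)]
scene level_base []
scene face_centre [(array([212.3, 182.9,  72.4,  80.1]), 0.73)]
side level_base [(array([245.9, 155.5,  67.1,  74.5]), 0.95)]
side face_centre [(array([245.5, 157.3,  64.1,  76.6]), 0.69)]
```

View pics/w1.png

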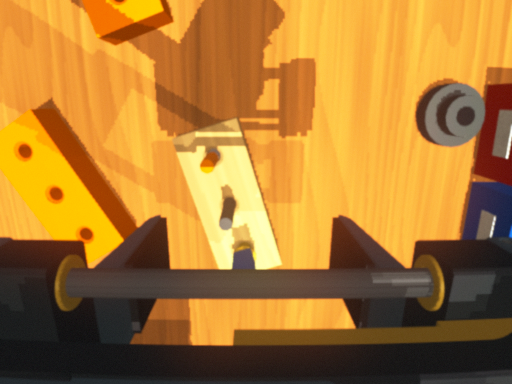

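Wrist view: wooden block with its far end at (205,130), orange punch at (210,160), pin punch at (228,210), drift at (243,255), partly hidden by the gripper rod. I'll move farther in -y for a clear look from above.

```bash
python3 -m jog '0 0 0 0 -2 0 1;0 0 0 0 -4 0 1;0 0 0 0 -5.6 0 1;0 0 0 0 -5.6 0 1;0 0 0 0 -5.6 0 1'
python3 - <<'E'
from h import *
import pickle
p=camera_params('wrist');im=grab_frame('wrist');save(im,'w2.png');pickle.dump(p,open('w2.pkl','wb'))
for q in ('drift','tool_block'): print(q,[(np.round(r['box']),round(r['conf'],2)) for r in spotter.look_for(q,'wrist')][:3])
r=spotter.trace('drift','wrist')
if r: np.save('w2drift.npy',r[0]['region'])
save(cv2.resize(im[40:290,130:380],(600,600),interpolation=cv2.INTER_CUBIC),'w2z.png')
E
```

```text
time_s: 2.8
ee_pos: [495.0, -439.2, 213.7]
ee_rot: [-180.0, -0.1, 90.0]
force: [-0.3, -0.5, -0.8]
gripper_width: 91.1
drift [(array([232., 111.,  25.,  29.]), 0.94)]
tool_block [(array([  0.,   2., 127., 147.]), 0.69), (array([171.,   2., 111., 156.]), 0.68), (array([197.,   0.,  18.,  20.]), 0.18)]
```

View pics/w2z.png

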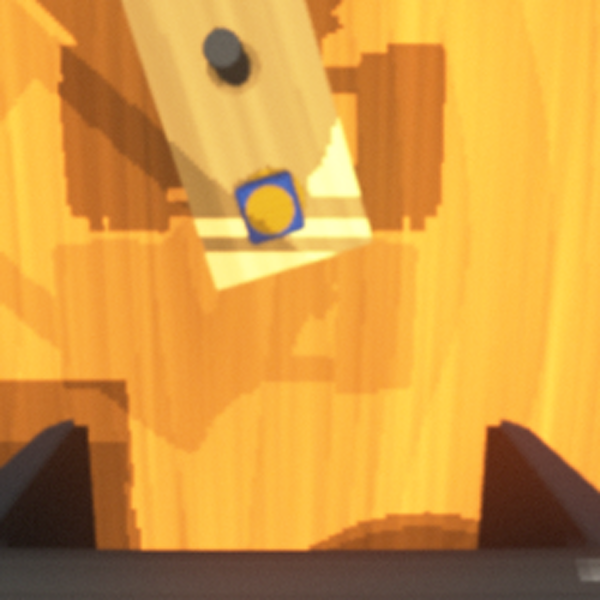

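Run:
```python
from h import *
import pickle
p=pickle.load(open('w2.pkl','rb'));s=camera_params('side')
f=lambda u,v:(130+u/2.4,40+v/2.4)
g=lambda u,v:(200+u/4.444,270+v/4.444)
print('cap',tri([(p,f(270,209)),(s,g(255,205))]),onz(p,f(270,209),121),onz(s,g(255,205),121))
print('c1',tri([(p,f(371,236)),(s,g(350,322))]),'c2',tri([(p,f(217,290)),(s,g(206,385))]))
c1,c2=onz(p,f(371,236),45),onz(p,f(217,290),45);print(c1,c2,np.linalg.norm(c1-c2),np.degrees(np.arctan2(*(c1-c2)[1::-1])))
l=onz(p,f(125,3),45);print('left edge yaw',np.degrees(np.arctan2(*(l-c2)[1::-1]))-90)
H=[onz(p,f(*q),117) for q in ((235,187),(287,170),(304,228),(254,244))]
for i in range(4):
  d=H[(i+1)%4]-H[i];print(np.linalg.norm(d),np.degrees(np.arctan2(d[1],d[0])))
print('centre',np.mean(H,0))
print('pin',tri([(p,f(223,47)),(s,g(196,127))]),onz(p,f(223,47),105))
# block: expected hole positions from corners
m=(c1+c2)/2
for a in (16,17,18,19):
  R=np.array([-np.sin(np.radians(a)),np.cos(np.radians(a))]);print(a,m[:2]+30*R,m[:2]+85*R)
```

```text
cap [ 490.13374169 -381.15526711  117.05858712] [ 489.86409922 -380.82457456  121.        ] [ 489.98296952 -383.71428008  121.        ]
c1 [ 532.36507185 -397.77464668   38.36756072] c2 [ 464.69929159 -420.92523478   41.42681822]
[ 531.38384045 -397.09348642   45.        ] [ 465.22505042 -420.37799307   45.        ] 70.13667905207627 19.38945824387926
left edge yaw 16.54808114733673
18.05212797181488 17.66463656583258
19.781997124659217 -73.23887497842246
17.62527880457392 -162.3662167900526
19.770380492850535 107.99767604589508
centre [ 489.79127264 -380.59129797  117.        ]
pin [ 473.41448732 -327.9190409   101.1554558 ] [ 474.14408539 -328.54563259  105.        ]
16 [ 490.03532476 -379.89788886] [ 474.87527019 -327.02849559]
17 [ 489.53329429 -380.04659706] [ 473.45285053 -327.44983548]
18 [ 489.0339356  -380.20404425] [ 472.03800091 -327.89593586]
19 [ 488.5374008  -380.37018247] [ 470.6311523  -328.36666082]
```

```bash
python3 -m jog '0 0 1.8 -0.1 1.2 0 1;0 0 3.5 -0.2 2.36 0 1;0 0 3.5 -0.2 2.36 0 1;0 0 3.5 -0.2 2.36 -1.5 1;0 0 3.5 -0.2 2.36 -3 1'; python3 -m jog '0 0 0 0 0 -1.5 1;0 0 0 0 0 -2.52 1;0 0 0 0 0 -2.52 1;0 0 0 0 0 -2.52 1'
python3 - <<'E'
from h import *
from scipy.optimize import least_squares
obs=[]
for n in ('scene','side'):
  grab_frame(n); p=camera_params(n)
  for q in ('level_base','face_centre'):
    for r in spotter.trace(q,n)[:1]:
      v,u=np.nonzero(r['region']);b=[u.min(),v.min(),u.max()+1,v.max()+1];print(n,q,b,r['box'],r['conf'])
      obs.append((n,p,b))
import pickle
a=np.linspace(0,2*np.pi,90)
def pts(x,y):
  C=lambda r,z:np.c_[x+r*np.cos(a),y+r*np.sin(a),0*a+z]
  return np.vstack([C(90,116),C(85,0),C(12,148)])
def res(t):
  o=[]
  for n,p,b in obs:
    q=proj(p,pts(*t));o+=list(np.r_[q.min(0),q.max(0)]-b)
  return o
s=least_squares(res,[597,15],loss='soft_l1');print(s.x,np.round(res(s.x),1))
for i in (0,2):
  pass
print(env.state()['force'],env.state()['ee_rot'])
E
```

```text
time_s: 3.62
ee_pos: [490.7, -381.7, 138.9]
ee_rot: [179.9, 0.2, 107.4]
force: [0.6, 0.1, -0.0]
gripper_width: 91.2
time_s: 4.12
ee_pos: [490.8, -381.9, 77.1]
ee_rot: [179.9, 0.1, 107.5]
force: [0.9, 0.1, 0.1]
gripper_width: 91.1
scene level_base [np.int64(212), np.int64(182), np.int64(284), np.int64(262)] [211.4, 180.3, 71.5, 80.6] 0.84
scene face_centre [np.int64(212), np.int64(182), np.int64(283), np.int64(261)] [211.2, 184.0, 70.0, 76.6] 0.64
side level_base [np.int64(238), np.int64(157), np.int64(311), np.int64(230)] [237.3, 156.4, 75.9, 73.2] 0.76
side face_centre [np.int64(238), np.int64(158), np.int64(311), np.int64(231)] [239.9, 154.9, 69.3, 74.9] 0.71
[596.76734713  13.4478076 ] [-0.6  0.5 -0.2 -0.9 -0.6  0.5  0.8  0.1  0.  -4.7 -0.3  2.   0.  -5.7
 -0.3  1. ]
[ 0.5262771  -0.02404697 -0.06636242] [1.79942932e+02 7.91584626e-02 1.07494799e+02]
```

```bash
python3 -m jog '0 0 0 0 0 0 0.1;0 0 0 0 0 0 0.1;0 0 0 0 0 0 0.1;0 0 0 0 0 0 0.1;0 0 0 0 0 0 0.1' 55; python3 -m jog '0 0 0 0 0 0 0.1;0 0 0 0 0 0 0.1;0 0 0 0 0 0.8 0.1;0 0 0 0 0 1.6 0.1;0 0 0 0 0 2.4 0.1'
```

```text
time_s: 5.05
ee_pos: [490.0, -381.0, 76.0]
ee_rot: [180.0, -0.0, 107.5]
force: [0.8, -0.2, -0.3]
gripper_width: 44.1
time_s: 5.68
ee_pos: [489.7, -380.7, 136.0]
ee_rot: [-180.0, -0.1, 107.5]
force: [-0.1, 0.3, -2.2]
gripper_width: 19.5
```

```bash
python3 -m jog '0 0 0 0 0 2.2 0.1;0 0 0 0 0 4.2 0.1;0 0 0 0.5 2 4.2 0.1;0 0 0 1 4 4.2 0.1;0 0 0 1 4 4.2 0.1'; python3 -m jog '0 0 0 0 0 0 0.1;0 0 0 0 0 0 0.1'
python3 - <<'E'
from h import *
P={}
for n in ('side','scene'):
  im=grab_frame(n);P[n]=camera_params(n)
  r=spotter.trace('drift',n); print(n,[(np.round(k['box'],1),round(k['conf'],2)) for k in r][:3])
  c=proj(P[n],[515,-281,190])[0];print(c)
  x,y=(c-40).astype(int);save(cv2.resize(im[y:y+80,x:x+80],(400,400),interpolation=cv2.INTER_CUBIC),'d_%s.png'%n);print(x,y)
a=[cv2.imread('pics/d_%s.png'%n) for n in P];cv2.imwrite('pics/d.png',np.hstack(a))
print(env.state()['ee_pos'],env.state()['force'])
E
```

```text
time_s: 6.3
ee_pos: [515.3, -277.8, 240.9]
ee_rot: [-180.0, -0.1, 107.7]
force: [-1.2, -0.2, -1.5]
gripper_width: 19.3
time_s: 6.55
ee_pos: [514.7, -282.0, 240.7]
ee_rot: [-180.0, 0.0, 107.4]
force: [-0.6, -0.0, -2.7]
gripper_width: 20.3
side [(array([262.3, 220.3,  10.5,  40.9]), 0.52), (array([306.4, 117. ,  28.6,  42.4]), 0.2)]
[262.61989698 249.09948629]
222 209
scene [(array([223.2,  93.6,   3.6,  37.8]), 0.68)]
[221.0985156 122.2766224]
181 82
[ 514.79243348 -281.77891086  240.80367061] [ 0.71703017  0.10217548 -1.61274605]
```

View pics/d.png

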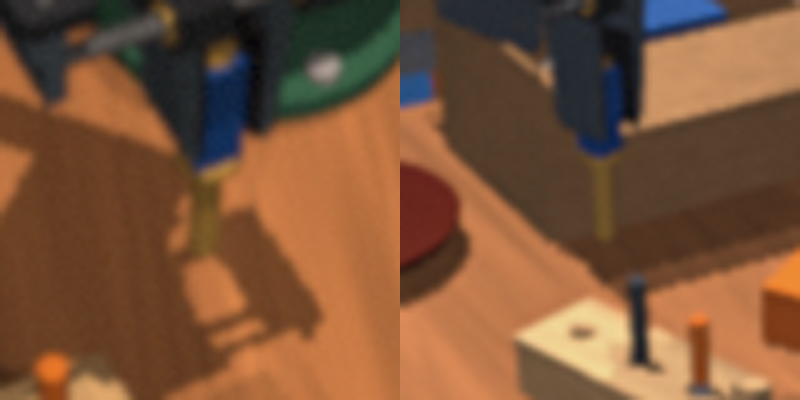

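Both views show the drift gripped and hanging upright. The tip is at side (262.6,260) and scene (221.8,130.2), and the cap is between the fingers.

Run:
```python
from h import *
s,c=camera_params('side'),camera_params('scene')
f=lambda u,v:(222+u/5,209+v/5); g=lambda u,v:(181+u/5,82+v/5)
print('tip',tri([(s,f(203,255)),(c,g(204,241))]))
print('collar',tri([(s,f(216,172)),(c,g(203,150))]))
for z in (155,160,165,170):
  T=[[514.8,-281.8,z],[514.8,-281.8,z+58]]
  print(z,(proj(s,T)-[222,209])*5,(proj(c,T)-[181,82])*5)
```

```text
tip [ 514.07459824 -284.19666467  161.65546556]
collar [ 512.84739767 -289.12862666  218.22323152]
155 [[200.12184941 259.95309903]
 [204.85592837 162.44197347]] [[203.24311153 253.17365207]
 [198.10079171 165.33658208]]
160 [[200.51531102 251.87691271]
 [205.28207445 153.62791035]] [[202.81091442 245.79738855]
 [197.64392873 157.52500986]]
165 [[200.91145675 243.74047492]
 [205.71120293 144.74605708]] [[202.37666768 238.38500306]
 [197.184845   149.67418079]]
170 [[201.310311   235.54317587]
 [206.14334112 135.7957139 ]] [[201.94035724 230.9362383 ]
 [196.72352493 141.78380858]]
```

```bash
python3 -m jog '0 0 0 0.8 2.3 0 0.1;0 0 0 1.6 4.6 0 0.1;0 0 0 2.4 6.9 0 0.1;0 0 0 3.28 9 0 0.1;0 0 0 3.28 9 0 0.1'; python3 -m jog '0 0 0 0 0 0 0.1;0 0 0 0 0 0 0.1'
python3 - <<'E'
from h import *
import pickle
p=camera_params('wrist');im=grab_frame('wrist');pickle.dump(p,open('w3.pkl','wb'))
save(im,'w3.png')
for q in ('level_base','drift','face_centre'): print(q,[(np.round(r['box'],1),round(r['conf'],2)) for r in spotter.look_for(q,'wrist')][:2])
for z in (116,148): print(proj(p,[[597,14,z]]))
print(proj(p,[[597,-56,161],[597,-56,116]]),env.state()['ee_pos'])
E
```

```text
time_s: 7.38
ee_pos: [598.2, -52.7, 240.6]
ee_rot: [180.0, -0.1, 107.8]
force: [-0.7, 0.1, -1.2]
gripper_width: 19.5
time_s: 7.62
ee_pos: [596.6, -57.4, 241.0]
ee_rot: [-180.0, 0.0, 107.4]
force: [-0.1, -0.2, -1.9]
gripper_width: 19.4
level_base [(array([172.9,   7.7, 198.1, 207.5]), 0.98), (array([ 72.1, 300.2,  28.2,  29.3]), 0.52)]
drift [(array([227.8, 201.3,  45.8,  67. ]), 0.82)]
face_centre [(array([170. ,   4.7, 201.3, 214. ]), 0.69)]
[[273.81727726 113.27264794]]
[[276.79351244 114.39787415]]
[[249.96117779 201.15861947]
 [249.83812334 187.27753511]] [596.80231176 -57.01120917 241.10945054]
```

View pics/w3.png

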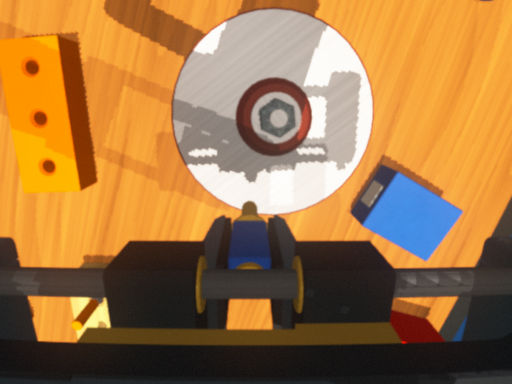

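Wrist view: the disc spans columns 172–373 and rows 8–214, so its centre is at about (272,111), near the predicted (274,113). The nose tip is at (250,203), and the hub nut at (278,117) looks shifted towards -y/+x, so the high side is probably -x/+y. I'll start touching on the south side.

```bash
python3 -m jog '0 0 0 0 0.08 -0.8 0.1;0 0 0 0 0.08 -1.5 0.1;0 0 0 0 0.08 -1.5 0.1;0 0 0 0 0.08 -1.5 0.1;0 0 0 0 0.08 -1.5 0.1'; for k in 1; do python3 -m jog '0 0 0 0 0 -0.04 0.1;0 0 0 0 0 -0.08 0.1'; python3 -m jog '0 0 0 0 0 -0.04 0.1;0 0 0 0 0 -0.08 0.1';python3 -m jog '0 0 0 0 0 -0.04 0.1;0 0 0 0 0 -0.08 0.1'; done | grep -v -e grip -e rot
```

```text
time_s: 8.45
ee_pos: [597.6, -54.2, 204.5]
ee_rot: [179.9, 0.0, 107.5]
force: [-0.9, -0.3, -2.1]
gripper_width: 19.5
time_s: 8.7
ee_pos: [597.1, -54.0, 201.7]
force: [-0.8, 0.3, -2.2]
time_s: 8.95
ee_pos: [597.0, -54.0, 199.4]
force: [0.5, -0.8, -2.0]
time_s: 9.2
ee_pos: [597.0, -54.0, 197.4]
force: [-0.6, -0.1, -1.5]
```

```bash
(python3 -m jog '0 0 0 0 0 -0.04 0.1;0 0 0 0 0 -0.04 0.1'; python3 -m jog '0 0 0 0 0 -0.04 0.1;0 0 0 0 0 -0.04 0.1'; python3 -m jog '0 0 0 0 0 -0.04 0.1;0 0 0 0 0 -0.04 0.1') | grep -v -e grip -e rot
```

```text
time_s: 9.45
ee_pos: [596.9, -54.0, 196.4]
force: [0.8, 0.1, -1.9]
time_s: 9.7
ee_pos: [597.0, -54.0, 195.4]
force: [0.3, 0.1, -1.2]
time_s: 9.95
ee_pos: [597.1, -54.0, 194.5]
force: [0.6, -0.1, -2.5]
```

```bash
(python3 -m jog '0 0 0 0 0 -0.04 0.1;0 0 0 0 0 -0.04 0.1'; python3 -m jog '0 0 0 0 0 -0.04 0.1;0 0 0 0 0 -0.04 0.1'; python3 -m jog '0 0 0 0 0 -0.04 0.1;0 0 0 0 0 -0.04 0.1') | grep -v -e grip -e rot
```

```text
time_s: 10.2
ee_pos: [597.1, -54.0, 194.0]
force: [-1.0, -1.0, 2.1]
time_s: 10.45
ee_pos: [597.1, -54.2, 193.4]
force: [-1.1, -1.1, 5.0]
time_s: 10.7
ee_pos: [597.1, -54.3, 192.7]
force: [-2.1, -1.0, 6.8]
```

```bash
python3 -m jog '0 0 0 0 0 0.6 0.1;0 0 0 1.4 1.4 0.6 0.1;0 0 0 2.8 2.8 0.6 0.1;0 0 0 2.8 2.8 0.4 0.1;0 0 0 2.8 2.8 0.28 0.1'|grep -e pos -e force;  (python3 -m jog '0 0 0 0 0 0 0.1;0 0 0 0 0 0 0.1'; python3 -m jog '0 0 0 0 0 -0.04 0.1;0 0 0 0 0 -0.04 0.1'; python3 -m jog '0 0 0 0 0 -0.04 0.1;0 0 0 0 0 -0.04 0.1') | grep -v -e grip -e rot
```

```text
ee_pos: [666.4, 15.9, 197.6]
force: [-0.6, -1.0, -1.3]
time_s: 11.58
ee_pos: [666.6, 15.2, 198.9]
force: [0.3, -0.0, -2.3]
time_s: 11.82
ee_pos: [666.9, 15.7, 197.6]
force: [-0.2, 0.6, -2.5]
time_s: 12.08
ee_pos: [667.0, 16.0, 196.4]
force: [0.6, -0.8, -2.1]
```

```bash
(python3 -m jog '0 0 0 0 0 -0.04 0.1;0 0 0 0 0 -0.04 0.1'; python3 -m jog '0 0 0 0 0 -0.04 0.1;0 0 0 0 0 -0.04 0.1') | grep -v -e grip -e rot
```

```text
time_s: 12.32
ee_pos: [667.0, 16.0, 195.3]
force: [0.4, -0.3, -1.4]
time_s: 12.58
ee_pos: [667.0, 16.0, 194.3]
force: [-0.3, -0.3, -1.9]
```

```bash
(python3 -m jog '0 0 0 0 0 -0.04 0.1;0 0 0 0 0 -0.04 0.1'; python3 -m jog '0 0 0 0 0 -0.04 0.1;0 0 0 0 0 -0.04 0.1') | grep -v -e grip -e rot
```

```text
time_s: 12.82
ee_pos: [667.0, 16.0, 193.4]
force: [-0.3, 0.1, -1.8]
time_s: 13.08
ee_pos: [666.9, 16.0, 192.4]
force: [-0.8, -0.3, -2.4]
```

```bash
(python3 -m jog '0 0 0 0 0 -0.04 0.1;0 0 0 0 0 -0.04 0.1'; python3 -m jog '0 0 0 0 0 -0.04 0.1;0 0 0 0 0 -0.04 0.1') | grep -v -e grip -e rot
```

```text
time_s: 13.32
ee_pos: [667.0, 16.0, 191.4]
force: [-1.4, -0.4, -1.0]
time_s: 13.58
ee_pos: [667.0, 16.0, 190.3]
force: [0.2, -0.2, -2.6]
```

```bash
(python3 -m jog '0 0 0 0 0 -0.04 0.1;0 0 0 0 0 -0.04 0.1'; python3 -m jog '0 0 0 0 0 -0.04 0.1;0 0 0 0 0 -0.04 0.1') | grep -v -e grip -e rot
```

```text
time_s: 13.82
ee_pos: [667.1, 16.0, 189.5]
force: [1.0, 0.1, -0.5]
time_s: 14.08
ee_pos: [667.1, 16.0, 189.1]
force: [-1.0, -0.2, 1.6]
```

```bash
python3 -m jog '0 0 0 0 0 0.72 0.1;0 0 0 -1.4 1.4 0.72 0.1;0 0 0 -2.8 2.8 0.72 0.1;0 0 0 -2.8 2.8 0.6 0.1;0 0 0 -2.8 2.8 0.48 0.1'|grep -e pos -e force;  (python3 -m jog '0 0 0 0 0 0 0.1;0 0 0 0 0 0 0.1'; python3 -m jog '0 0 0 0 0 -0.04 0.1;0 0 0 0 0 -0.04 0.1'; python3 -m jog '0 0 0 0 0 -0.04 0.1;0 0 0 0 0 -0.04 0.1') | grep -v -e grip -e rot
```

```text
ee_pos: [597.4, 85.9, 200.4]
force: [-0.0, 0.5, -1.5]
time_s: 14.95
ee_pos: [597.6, 85.3, 200.2]
force: [-0.1, -0.1, -1.8]
time_s: 15.2
ee_pos: [597.1, 85.7, 199.3]
force: [-0.3, 0.2, -1.6]
time_s: 15.45
ee_pos: [596.9, 86.0, 198.4]
force: [0.8, 0.1, -1.3]
```

```bash
(python3 -m jog '0 0 0 0 0 -0.04 0.1;0 0 0 0 0 -0.04 0.1'; python3 -m jog '0 0 0 0 0 -0.04 0.1;0 0 0 0 0 -0.04 0.1') | grep -v -e grip -e rot
```

```text
time_s: 15.7
ee_pos: [596.9, 86.0, 197.4]
force: [-1.0, -0.5, -0.8]
time_s: 15.95
ee_pos: [596.9, 86.0, 196.4]
force: [0.1, 0.7, -1.9]
```

```bash
(python3 -m jog '0 0 0 0 0 -0.04 0.1;0 0 0 0 0 -0.04 0.1'; python3 -m jog '0 0 0 0 0 -0.04 0.1') | grep -v -e grip -e rot
```

```text
time_s: 16.2
ee_pos: [597.0, 86.0, 195.3]
force: [0.5, 0.6, -1.4]
time_s: 16.32
ee_pos: [597.1, 86.0, 194.5]
force: [-0.2, -0.1, -1.6]
```

```bash
(python3 -m jog '0 0 0 0 0 -0.04 0.1;0 0 0 0 0 -0.04 0.1'; python3 -m jog '0 0 0 0 0 -0.04 0.1;0 0 0 0 0 -0.04 0.1') | grep -v -e grip -e rot
```

```text
time_s: 16.58
ee_pos: [596.9, 86.0, 193.3]
force: [-0.6, 0.1, -1.2]
time_s: 16.82
ee_pos: [597.0, 86.0, 192.4]
force: [0.4, 0.7, -1.7]
```

```bash
(python3 -m jog '0 0 0 0 0 -0.04 0.1;0 0 0 0 0 -0.04 0.1'; python3 -m jog '0 0 0 0 0 -0.04 0.1') | grep -v -e grip -e rot
```

```text
time_s: 17.08
ee_pos: [596.9, 86.0, 191.4]
force: [-0.4, -0.1, -1.5]
time_s: 17.2
ee_pos: [597.1, 86.0, 190.6]
force: [-0.2, 0.1, 1.8]
```

```bash
python3 -m jog '0 0 0 0 0 0.6 0.1;0 0 0 -1.4 -1.4 0.6 0.1;0 0 0 -2.8 -2.8 0.6 0.1;0 0 0 -2.8 -2.8 0.4 0.1;0 0 0 -2.8 -2.8 0.3 0.1'|grep -e pos -e force;  (python3 -m jog '0 0 0 0 0 0 0.1;0 0 0 0 0 0 0.1'; python3 -m jog '0 0 0 0 0 -0.04 0.1;0 0 0 0 0 -0.04 0.1') | grep -v -e grip -e rot
```

```text
ee_pos: [527.8, 16.1, 198.8]
force: [-0.5, -0.1, -2.1]
time_s: 18.08
ee_pos: [527.7, 16.6, 197.9]
force: [-0.1, -0.4, -3.1]
time_s: 18.32
ee_pos: [527.1, 16.2, 196.8]
force: [0.2, 0.0, -2.0]
```

```bash
(python3 -m jog '0 0 0 0 0 -0.04 0.1;0 0 0 0 0 -0.04 0.1') | grep -v -e grip -e rot
```

```text
time_s: 18.58
ee_pos: [526.9, 16.0, 195.9]
force: [0.4, 0.1, -1.6]
```

```bash
(python3 -m jog '0 0 0 0 0 -0.04 0.1;0 0 0 0 0 -0.04 0.1'; python3 -m jog '0 0 0 0 0 -0.04 0.1') | grep -v -e grip -e rot
```

```text
time_s: 18.82
ee_pos: [526.9, 16.0, 194.9]
force: [-0.2, 0.3, -1.3]
time_s: 18.95
ee_pos: [527.0, 16.0, 194.3]
force: [-0.9, -0.3, 2.6]
```

```bash
python3 -m jog '0 0 0 0 0 0.2 0.1;0 0 0 0.08 -0.72 0.2 0.1;0 0 0 0.16 -1.44 0.2 0.1;0 0 0 0.16 -1.44 0.14 0.1;0 0 0 0.16 -1.44 0.08 0.1'|grep -e pos -e force;  (python3 -m jog '0 0 0 0 0 -0.01 0.1;0 0 0 0 0 -0.02 0.1;0 0 0 0 0 -0.03 0.1;0 0 0 0 0 -0.04 0.1;0 0 0 0 0 -0.05 0.1';python3 -m jog '0 0 0 0 0 -0.01 0.1;0 0 0 0 0 -0.02 0.1;0 0 0 0 0 -0.03 0.1;0 0 0 0 0 -0.04 0.1;0 0 0 0 0 -0.05 0.1';python3 -m jog '0 0 0 0 0 -0.01 0.1;0 0 0 0 0 -0.02 0.1;0 0 0 0 0 -0.03 0.1;0 0 0 0 0 -0.04 0.1;0 0 0 0 0 -0.05 0.1') | grep -v -e grip -e rot
```

```text
ee_pos: [530.9, -20.3, 195.6]
force: [0.3, 0.4, -0.6]
time_s: 20.2
ee_pos: [531.1, -19.8, 195.0]
force: [-0.4, 0.4, 0.2]
time_s: 20.82
ee_pos: [531.0, -20.0, 193.9]
force: [-2.4, 0.6, 5.5]
time_s: 21.45
ee_pos: [530.7, -20.1, 192.6]
force: [-2.6, 0.8, 6.0]
```

```bash
(python3 -m jog '0 0 0 0 0 -0.01 0.1;0 0 0 0 0 -0.02 0.1;0 0 0 0 0 -0.02 0.1' ; python3 -m jog '0 0 0 0 0 0.16 0.1;0 0 0 0 0 0.3 0.1;0 0 0 2.64 -1.36 0.3 0.1;0 0 0 2.64 -1.36 0.3 0.1;0 0 0 2.64 -1.36 0.16 0.1';python3 -m jog '0 0 0 0 0 -0.04 0.1;0 0 0 0 0 -0.04 0.1') | grep -v -e grip -e rot
```

```text
time_s: 21.82
ee_pos: [530.6, -20.2, 191.9]
force: [-3.0, -0.5, 4.3]
time_s: 22.45
ee_pos: [597.4, -54.3, 195.0]
force: [0.2, 1.3, -2.3]
time_s: 22.7
ee_pos: [596.1, -53.5, 194.7]
force: [-0.2, 0.4, -2.0]
```

```bash
(python3 -m jog '0 0 0 0 0 -0.04 0.1;0 0 0 0 0 -0.04 0.1';python3 -m jog '0 0 0 0 0 -0.04 0.1;0 0 0 0 0 -0.04 0.1';python3 -m jog '0 0 0 0 0 -0.02 0.1;0 0 0 0 0 -0.02 0.1') | grep -v -e grip -e rot
```

```text
time_s: 22.95
ee_pos: [596.8, -53.8, 193.9]
force: [-0.0, 0.4, -1.1]
time_s: 23.2
ee_pos: [596.9, -54.0, 192.6]
force: [0.2, 0.4, -2.4]
time_s: 23.45
ee_pos: [597.0, -54.0, 192.2]
force: [-0.6, 0.3, -2.1]
```

```bash
(python3 -m jog '0 0 0 0 0 -0.02 0.1;0 0 0 0 0 -0.02 0.1';python3 -m jog '0 0 0 0 0 -0.02 0.1;0 0 0 0 0 -0.02 0.1') | grep -v -e grip -e rot
```

```text
time_s: 23.7
ee_pos: [597.1, -54.0, 191.8]
force: [0.5, -0.4, -0.8]
time_s: 23.95
ee_pos: [597.1, -54.0, 191.5]
force: [-1.3, 0.1, 0.6]
```

```bash
(python3 -m jog '0 0 0 0 0 0.24 0.1;0 0 0 1.4 1.4 0.24 0.1;0 0 0 2.8 2.8 0.24 0.1;0 0 0 2.8 2.8 0.24 0.1;0 0 0 2.8 2.8 0.1 0.1';python3 -m jog '0 0 0 0 0 0 0.1;0 0 0 0 0 -0.02 0.1'; python3 -m jog '0 0 0 0 0 -0.02 0.1;0 0 0 0 0 -0.03 0.1';python3 -m jog '0 0 0 0 0 -0.02 0.1;0 0 0 0 0 -0.02 0.1') | grep -v -e grip -e rot
```

```text
time_s: 24.58
ee_pos: [666.7, 15.8, 193.5]
force: [-0.7, 0.1, -0.9]
time_s: 24.82
ee_pos: [666.5, 15.2, 193.5]
force: [0.6, -0.4, -1.2]
time_s: 25.08
ee_pos: [666.9, 15.7, 192.7]
force: [0.1, -0.0, -2.2]
time_s: 25.32
ee_pos: [667.0, 16.0, 191.9]
force: [0.2, -0.2, -1.6]
```

```bash
(python3 -m jog '0 0 0 0 0 -0.02 0.1;0 0 0 0 0 -0.02 0.1';python3 -m jog '0 0 0 0 0 -0.02 0.1;0 0 0 0 0 -0.02 0.1') | grep -v -e grip -e rot
```

```text
time_s: 25.58
ee_pos: [667.1, 16.0, 191.7]
force: [-0.3, -1.1, -1.0]
time_s: 25.82
ee_pos: [667.1, 16.0, 191.4]
force: [0.1, 0.0, 0.1]
```

```bash
(python3 -m jog '0 0 0 0 0 0.24 0.1;0 0 0 -1.4 1.4 0.24 0.1;0 0 0 -2.8 2.8 0.24 0.1;0 0 0 -2.8 2.8 0.24 0.1;0 0 0 -2.8 2.8 0.11 0.1';python3 -m jog '0 0 0 0 0 0 0.1;0 0 0 0 0 -0.02 0.1'; python3 -m jog '0 0 0 0 0 -0.02 0.1;0 0 0 0 0 -0.02 0.1') | grep -v -e grip -e rot
```

```text
time_s: 26.45
ee_pos: [597.8, 85.9, 194.3]
force: [-0.2, 0.3, -1.7]
time_s: 26.7
ee_pos: [597.6, 85.3, 192.9]
force: [-0.2, -0.5, -1.2]
time_s: 26.95
ee_pos: [597.2, 85.8, 192.6]
force: [-0.1, -0.2, -0.7]
```

```bash
(python3 -m jog '0 0 0 0 0 -0.02 0.1;0 0 0 0 0 -0.02 0.1';python3 -m jog '0 0 0 0 0 -0.02 0.1;0 0 0 0 0 -0.02 0.1') | grep -v -e grip -e rot
```

```text
time_s: 27.2
ee_pos: [597.1, 85.9, 192.4]
force: [0.5, -0.7, -0.9]
time_s: 27.45
ee_pos: [597.2, 86.0, 192.1]
force: [-0.6, -1.2, 1.3]
```

```bash
(python3 -m jog '0 0 0 0 0 0.24 0.1;0 0 0 -1.4 -1.4 0.24 0.1;0 0 0 -2.8 -2.8 0.24 0.1;0 0 0 -2.8 -2.8 0.24 0.1;0 0 0 -2.8 -2.8 0.1 0.1';python3 -m jog '0 0 0 0 0 0 0.1;0 0 0 0 0 -0.02 0.1'; python3 -m jog '0 0 0 0 0 -0.02 0.1;0 0 0 0 0 -0.03 0.1') | grep -v -e grip -e rot
```

```text
time_s: 28.08
ee_pos: [527.9, 16.2, 194.8]
force: [-0.5, -0.2, -2.0]
time_s: 28.32
ee_pos: [527.6, 16.6, 193.5]
force: [0.1, 0.4, -1.2]
time_s: 28.58
ee_pos: [527.1, 16.2, 192.8]
force: [0.7, 0.4, -2.2]
```

```bash
(python3 -m jog '0 0 0 0 0 -0.02 0.1;0 0 0 0 0 -0.02 0.1') | grep -v -e grip -e rot
```

```text
time_s: 28.82
ee_pos: [527.1, 16.1, 192.6]
force: [0.6, 0.9, -0.9]
```

```bash
(python3 -m jog '0 0 0 0 0 -0.02 0.1;0 0 0 0 0 -0.02 0.1') | grep -v -e grip -e rot
```

```text
time_s: 29.08
ee_pos: [527.1, 16.1, 192.3]
force: [-1.0, -0.0, 0.4]
```

```bash
(python3 -m jog '0 0 0 0 0 0.12 0.1;0 0 0 0.2 1.52 0.12 0.1;0 0 0 0.2 1.52 0.12 0.1;0 0 0 0.2 1.52 0.04 0.1;0 0 0 0.2 1.52 0.03 0.1';python3 -m jog '0 0 0 0 0 -0.01 0.1;0 0 0 0 0 -0.02 0.1;0 0 0 0 0 -0.03 0.1;0 0 0 0 0 -0.03 0.1;0 0 0 0 0 -0.04 0.1'; ) | grep -v -e grip -e rot
```

```text
time_s: 29.7
ee_pos: [531.9, 53.5, 192.6]
force: [0.3, 0.2, -1.4]
time_s: 30.32
ee_pos: [531.9, 53.8, 191.9]
force: [-0.9, -2.0, 2.3]
```

```bash
(python3 -m jog '0 0 0 0 0 -0.01 0.1;0 0 0 0 0 -0.01 0.1'; python3 -m jog '0 0 0 0 0 0.2 0.1;0 0 0 0 0 0.3 0.1;0 0 0 2.4 1.48 0.3 0.1;0 0 0 2.6 1.28 0.2 0.1;0 0 0 2.6 1.28 0.06 0.1';python3 -m jog '0 0 0 0 0 0 0.1;0 0 0 0 0 0 0.1') | grep -v -e grip -e rot
```

```text
time_s: 30.58
ee_pos: [531.9, 53.9, 191.6]
force: [-1.1, -0.5, 2.6]
time_s: 31.2
ee_pos: [597.3, 86.0, 192.1]
force: [-0.3, -0.5, -2.2]
time_s: 31.45
ee_pos: [596.1, 85.6, 193.2]
force: [-0.7, -0.1, -2.0]
```

```bash
(python3 -m jog '0 0 0 0 0 -0.02 0.1;0 0 0 0 0 -0.02 0.1';python3 -m jog '0 0 0 0 0 -0.02 0.1;0 0 0 0 0 -0.02 0.1';python3 -m jog '0 0 0 0 0 -0.01 0.1;0 0 0 0 0 -0.01 0.1') | grep -v -e grip -e rot
```

```text
time_s: 31.7
ee_pos: [596.7, 85.9, 192.7]
force: [-0.2, -0.5, -2.5]
time_s: 31.95
ee_pos: [597.0, 86.0, 192.0]
force: [1.1, 0.3, -1.3]
time_s: 32.2
ee_pos: [597.0, 86.0, 191.8]
force: [-1.0, 0.1, -0.7]
```

```bash
(python3 -m jog '0 0 0 0 0 -0.01 0.1;0 0 0 0 0 -0.01 0.1') | grep -v -e grip -e rot
```

```text
time_s: 32.45
ee_pos: [597.0, 86.0, 191.7]
force: [-0.6, -0.3, 1.2]
```

```bash
(python3 -m jog '0 0 0 0 0 0.24 0.1;0 0 0 -1.4 -1.4 0.24 0.1;0 0 0 -2.8 -2.8 0.24 0.1;0 0 0 -2.8 -2.8 0.1 0.1;0 0 0 -2.8 -2.8 0.06 0.1';python3 -m jog '0 0 0 0 0 0 0.1;0 0 0 0 0 0 0.1'; python3 -m jog '0 0 0 0 0 -0.02 0.1;0 0 0 0 0 -0.02 0.1';python3 -m jog '0 0 0 0 0 -0.02 0.1;0 0 0 0 0 -0.02 0.1') | grep -v -e grip -e rot
```

```text
time_s: 33.08
ee_pos: [527.6, 16.1, 193.3]
force: [0.8, 1.2, -1.8]
time_s: 33.33
ee_pos: [527.7, 16.6, 192.9]
force: [-0.2, -0.6, -1.9]
time_s: 33.58
ee_pos: [527.1, 16.2, 192.4]
force: [0.2, 0.0, -2.0]
time_s: 33.83
ee_pos: [527.1, 16.0, 192.1]
force: [-0.2, -0.3, -1.3]
```

```bash
(python3 -m jog '0 0 0 0 0 -0.01 0.1;0 0 0 0 0 -0.01 0.1') | grep -v -e grip -e rot
```

```text
time_s: 34.08
ee_pos: [527.1, 16.0, 191.9]
force: [-0.4, 0.2, -0.9]
```

```bash
(python3 -m jog '0 0 0 0 0 0.24 0.1;0 0 0 1.4 -1.4 0.24 0.1;0 0 0 2.8 -2.8 0.24 0.1;0 0 0 2.8 -2.8 0.1 0.1;0 0 0 2.8 -2.8 0.05 0.1';python3 -m jog '0 0 0 0 0 0 0.1;0 0 0 0 0 0 0.1'; python3 -m jog '0 0 0 0 0 -0.02 0.1;0 0 0 0 0 -0.02 0.1';python3 -m jog '0 0 0 0 0 -0.02 0.1;0 0 0 0 0 -0.02 0.1';python3 -m jog '0 0 0 0 0 -0.01 0.1;0 0 0 0 0 -0.01 0.1') | grep -v -e grip -e rot
```

```text
time_s: 34.7
ee_pos: [596.3, -53.8, 192.4]
force: [-1.0, -0.5, -1.8]
time_s: 34.95
ee_pos: [596.6, -53.3, 193.3]
force: [-1.0, 0.5, -2.7]
time_s: 35.2
ee_pos: [596.9, -53.8, 192.6]
force: [-0.1, 0.2, -2.7]
time_s: 35.45
ee_pos: [597.0, -53.9, 192.2]
force: [-0.3, -0.2, -0.6]
time_s: 35.7
ee_pos: [597.1, -53.9, 192.0]
force: [-0.1, 0.9, 0.8]
```

```bash
(python3 -m jog '0 0 0 0 0 -0.01 0.1;0 0 0 0 0 -0.01 0.1') | grep -v -e grip -e rot
```

```text
time_s: 35.95
ee_pos: [597.1, -54.0, 191.8]
force: [0.1, 0.3, 1.7]
```

```bash
(python3 -m jog '0 0 0 0 0 0.24 0.1;0 0 0 1.4 1.4 0.24 0.1;0 0 0 2.8 2.8 0.24 0.1;0 0 0 2.8 2.8 0.1 0.1;0 0 0 2.8 2.8 0.06 0.1';python3 -m jog '0 0 0 0 0 0 0.1;0 0 0 0 0 0 0.1'; python3 -m jog '0 0 0 0 0 -0.02 0.1;0 0 0 0 0 -0.02 0.1';python3 -m jog '0 0 0 0 0 -0.02 0.1;0 0 0 0 0 -0.02 0.1';python3 -m jog '0 0 0 0 0 -0.01 0.1;0 0 0 0 0 -0.01 0.1') | grep -v -e grip -e rot
```

```text
time_s: 36.58
ee_pos: [666.5, 15.9, 192.2]
force: [0.4, -0.2, -1.3]
time_s: 36.83
ee_pos: [666.5, 15.1, 193.3]
force: [-0.2, -0.2, -2.3]
time_s: 37.08
ee_pos: [666.9, 15.7, 192.6]
force: [0.3, 0.0, -2.6]
time_s: 37.33
ee_pos: [667.0, 15.9, 192.1]
force: [-0.9, -0.4, -1.1]
time_s: 37.58
ee_pos: [667.1, 15.9, 192.0]
force: [-0.6, -0.7, -0.1]
```

```bash
python3 -m jog '0 0 0 0 0 1.2 0.1;0 0 0 0 0 2.1 0.1;0 0 0 -1 -2.2 2.1 0.1;0 0 0 -2 -4.5 2.1 0.1;0 0 0 -3 -6.8 2.1 0.1'|grep pos; python3 -m jog '0 0 0 -1 -2.2 0 0.1;0 0 0 -2 -4.4 0 0.1;0 0 0 -3 -6.6 0 0.1;0 0 0 -4.08 -9.08 0 0.1;0 0 0 -4.08 -9.08 0 0.1'|grep pos; python3 -m jog '0 0 0 0 0 -1.3 0.1;0 0 0 0 0 -2.6 0.1;0 0 0 0 0 -3.4 0.1;0 0 0 0 0 -3.4 0.1;0 0 0 0 0 -3.4 0.1'
python3 - <<'E'
from h import *
o=[]
for n,(x,y,w,h) in {'side':(215,270,80,100),'scene':(185,95,80,100)}.items():
  im=grab_frame(n);o.append(cv2.resize(im[y:y+h,x:x+w],(400,500),interpolation=cv2.INTER_CUBIC))
  p=camera_params(n);print(n,(proj(p,[[490,-381,76.5],[490,-381,134],[490,-381,45]])-[x,y])*5)
save(np.hstack(o),'r.png')
E
```

```text
ee_pos: [591.4, -154.9, 244.1]
ee_pos: [488.2, -384.2, 243.7]
time_s: 39.45
ee_pos: [491.0, -380.5, 160.2]
ee_rot: [179.9, 0.1, 107.5]
force: [0.3, -0.7, -2.1]
gripper_width: 19.8
side [[208.0080252  287.84820376]
 [211.64761759 205.11058849]
 [206.14039161 330.09488378]]
scene [[154.02594648 222.38988255]
 [148.6475881  144.53438165]
 [156.86140701 263.3850253 ]]
```

View pics/r.png

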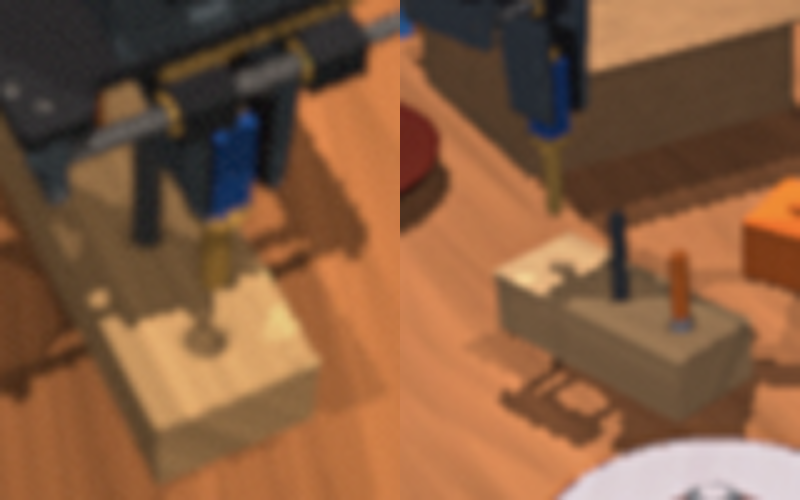

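Side: tip at (213,285), empty hole at (206,341). Scene: tip at (154,212), hole at (165,272). I'll triangulate both and compare them in the same frame.

Run:
```python
from h import *
s,c=camera_params('side'),camera_params('scene')
f=lambda u,v:(215+u/5,270+v/5); g=lambda u,v:(185+u/5,95+v/5)
print('tip',tri([(s,f(213,286)),(c,g(154,213))]));print('hole',tri([(s,f(206,341)),(c,g(165,272))]))
print('collar',tri([(s,f(222,214)),(c,g(150,133))]))
print(onz(s,f(206,341),45),onz(c,g(165,272),45),onz(s,f(213,286),80),onz(c,g(154,213),80))
print('scene pred hole for -384:',(proj(c,[490,-384,45])[0]-[185,95])*5)
```

```text
tip [ 490.04642956 -383.29486289   82.22988361]
hole [ 487.62786763 -380.31613832   37.34322487]
collar [ 489.4366632  -386.97613375  138.86635302]
[ 489.17850872 -385.81923594   45.        ] [ 490.43689611 -368.03618261   45.        ] [ 491.61774059 -382.56110707   80.        ] [ 486.93035086 -386.68439983   80.        ]
scene pred hole for -384: [154.85927694 261.44730655]
```

Run:
```python
from h import *
p=camera_params('wrist');im=grab_frame('wrist')
x,y=200,130
save(cv2.resize(im[y:y+100,x:x+100],(600,600),interpolation=cv2.INTER_CUBIC),'r2.png')
print((proj(p,[[490,-381,45],[489.3,-380.1,45],[490,-381,80.5],[490,-381,86]])-[x,y])*6, env.state()['ee_pos'])
a=np.linspace(0,6.28,9); print((proj(p,np.c_[490+8*np.cos(a),-381+8*np.sin(a),0*a+45])-[x,y])*6)
```

```text
[[285.91340538 364.34707668]
 [283.2574137  357.44661107]
 [285.28937494 433.13035817]
 [285.17798138 445.4248775 ]] [ 490.86174633 -380.83762219  160.52695252]
[[336.721157   379.83106612]
 [333.41585061 340.4654435 ]
 [302.08663411 314.81092255]
 [261.13124044 318.25467562]
 [234.90453802 348.71797667]
 [238.68708663 388.00067516]
 [269.883124   413.17910558]
 [310.30191424 409.88550333]
 [336.66886583 379.98703104]]
```

View pics/r2.png

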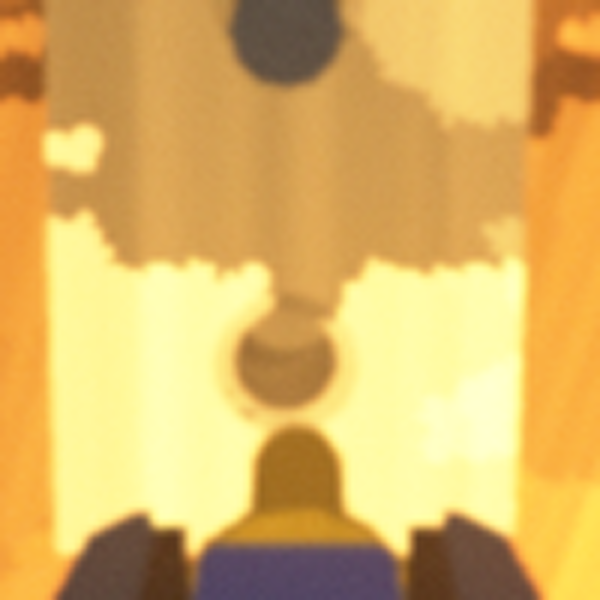

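```bash
python3 -m jog '0 0 0 0 0 -0.4 0.1;0 0 0 0 0 -0.4 0.1'
python3 - <<'E'
from h import *
p=camera_params('wrist');im=grab_frame('wrist');e=env.state()['ee_pos'];print(e)
x,y=200,130
save(cv2.resize(im[y:y+120,x:x+120],(600,600),interpolation=cv2.INTER_CUBIC),'r3.png')
a=np.linspace(0,2*np.pi,120);u=np.array([.954,.301,0]);v=np.array([-.301,.954,0])
T0=np.array([e[0],e[1],e[2]-80])
th,ph=np.meshgrid(a,np.linspace(0,np.pi,30))
sp=np.c_[(np.cos(th)*np.sin(ph)).ravel(),(np.sin(th)*np.sin(ph)).ravel(),np.cos(ph).ravel()]*6
def top(off,lean,z0=0):
  d=np.array([0,0,1.])+lean*v; t=T0+off*v+[0,0,z0]
  n=proj(p,t+6*d+sp)[:,1].min()
  c=min(proj(p,t+k*d+13*(np.outer(np.cos(a),u)+np.outer(np.sin(a),v)))[:,1].min() for k in (56,60))
  h=min(proj(p,t+60*d+10*(s*u+v))[0,1] for s in (-1,1))
  return (np.array([n,c,h])-y)*5
for o,l in ((0,0),(-3,0),(-3,.04),(-5,0),(-5,.05)): print(o,l,top(o,l),top(o,l,5))
print('hole',(proj(p,[[490,-381,45]])-[x,y])*5, 'TCPline x',(proj(p,[T0])-[x,y])*5)
E
```

```text
time_s: 39.85
ee_pos: [489.6, -380.2, 148.2]
ee_rot: [-179.9, -0.1, 107.5]
force: [-0.2, 0.3, -2.9]
gripper_width: 19.3
[ 489.80023377 -380.38484055  148.6298518 ]
0 0 [338.97936373 396.89386128 430.31194599] [347.95962331 409.59662506 444.02341028]
-3 0 [357.49741534 419.84270084 453.45972931] [366.80275149 433.04322243 467.67537539]
-3 0.04 [356.02027962 402.72518337 434.95695647] [365.29978592 415.55495583 448.77006716]
-5 0 [369.77777208 435.03860009 468.78444999] [379.2971681  448.56563364 483.33061472]
-5 0.05 [367.93903072 413.74121354 445.76525369] [377.42645294 426.80993941 459.8139628 ]
hole [[246.50962912 330.34209805]] TCPline x [[246.44485805 366.38969698]]
```

View pics/r3.png

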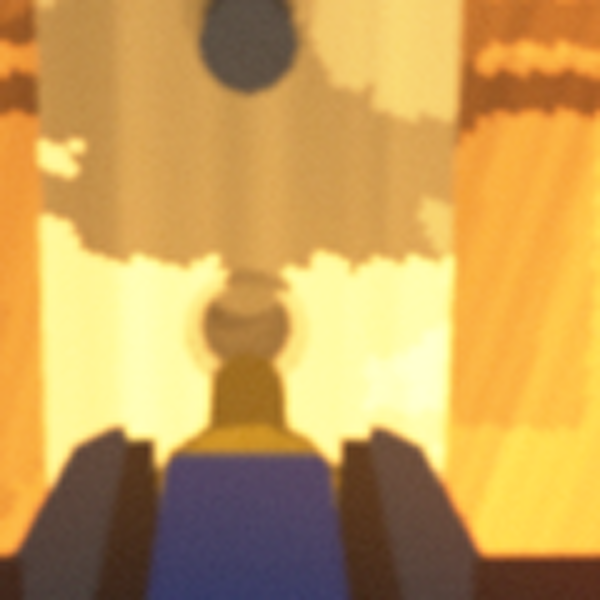

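```bash
python3 -m jog '0 0 0 -0.024 0.08 0 0.1;0 0 0 -0.024 0.08 -0.4 0.1;0 0 0 -0.024 0.08 -0.9 0.1;0 0 0 -0.024 0.08 -1.05 0.1;0 0 0 -0.024 0.08 -1.2 0.1'; python3 -m jog '0 0 0 0 0 -0.1 0.1;0 0 0 0 0 -0.2 0.1;0 0 0 0 0 -0.2 0.1'|grep -e pos -e force
```

```text
time_s: 40.52
ee_pos: [489.6, -378.6, 118.7]
ee_rot: [-180.0, -0.0, 107.5]
force: [-0.2, -0.4, -1.5]
gripper_width: 19.8
ee_pos: [489.5, -378.6, 114.2]
force: [-0.7, 0.7, -1.5]
```

```bash
python3 -m jog '0 0 0 0 0 -0.3 0.1;0 0 0 0 0 -0.6 0.1;0 0 0 0 0 -0.6 0.1'|grep -e pos -e force;python3 -m jog '0 0 0 0 0 -0.2 0.1;0 0 0 0 0 -0.4 0.1;0 0 0 0 0 -0.5 0.1;0 0 0 0 0 -0.5 0.1'|grep -e pos -e force
```

```text
ee_pos: [489.0, -378.2, 98.1]
force: [0.4, 0.2, -2.7]
ee_pos: [489.5, -378.5, 86.5]
force: [0.7, 0.3, -2.4]
```

```bash
(python3 -m jog '0 0 0 0 0 -0.08 0.1;0 0 0 0 0 -0.08 0.1';python3 -m jog '0 0 0 0 0 -0.06 0.1;0 0 0 0 0 -0.06 0.1';python3 -m jog '0 0 0 0 0 -0.04 0.1;0 0 0 0 0 -0.04 0.1')|grep -e pos -e force
```

```text
ee_pos: [489.5, -378.6, 84.7]
force: [-0.4, 0.1, -2.2]
ee_pos: [489.5, -378.6, 83.1]
force: [-0.4, -0.3, -2.1]
ee_pos: [489.5, -378.6, 82.1]
force: [-0.5, -0.1, -2.4]
```

```bash
(python3 -m jog '0 0 0 0 0 -0.04 0.1;0 0 0 0 0 -0.04 0.1';python3 -m jog '0 0 0 0 0 -0.03 0.1;0 0 0 0 0 -0.03 0.1')|grep -e pos -e force
```

```text
ee_pos: [489.6, -378.7, 81.3]
force: [-0.2, 0.4, -1.7]
ee_pos: [489.7, -378.7, 81.0]
force: [-0.5, 0.8, 2.0]
```

```bash
python3 -m jog '0 0 0 0 0 0 0.5;0 0 0 0 0 0 0.5;0 0 0 0 0 0 0.7;0 0 0 0 0 0 0.7;0 0 0 0 0 0 0.7'; python3 -m jog '0 0 0 0 0 1 0.7;0 0 0 0 0 2 0.7;0 0 0 0 0 4 0.7;0 0 0 0 0 6 0.7;0 0 0 0 -2 6 0.7'; python3 -m jog '0 0 0 0 -1 0 0.7;0 0 0 0 -1 0 0.7;0 0 0 0 -1 0 0.7'|grep pos
python3 - <<'E'
from h import *
w=grab_frame('wrist');s=grab_frame('side');c=grab_frame('scene')
A=cv2.resize(s[270:370,195:295],(400,400));B=cv2.resize(w[0:280,110:390],(400,400))
save(np.hstack([A,B]),'f.png')
r=spotter.look_for('drift','side');print([(np.round(k['box']),round(k['conf'],2)) for k in r][:2],env.state()['force'])
E
```

```text
time_s: 43.65
ee_pos: [489.6, -378.6, 80.4]
ee_rot: [180.0, -0.0, 107.5]
force: [-0.5, -0.7, 0.4]
gripper_width: 63.4
time_s: 44.28
ee_pos: [492.0, -428.3, 236.8]
ee_rot: [179.6, 0.5, 107.7]
force: [0.3, -0.7, 0.3]
gripper_width: 63.9
ee_pos: [489.4, -452.8, 230.1]
[(array([254., 314.,  10.,  24.]), 0.58)] [ 0.40532035 -0.16490583 -0.05900913]
```

View pics/f.png

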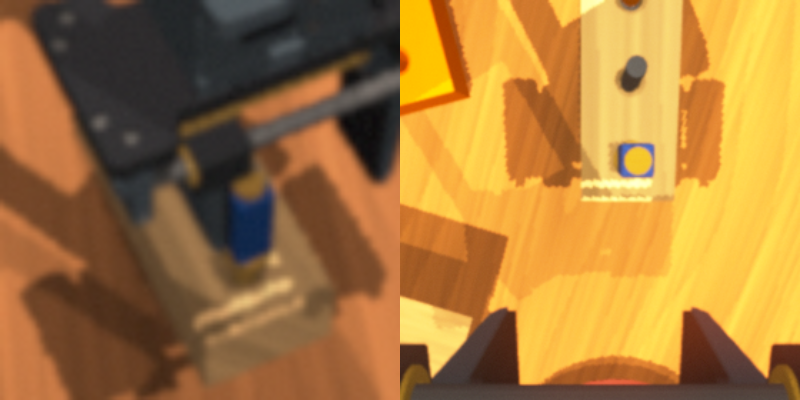

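The drift stands upright in its hole, with the cap at (637,160) in the right panel, and both punches are still in place. The gripper is clear, so I'm handing in.

```bash
python3 -c "
from workcell import env
print(env.state()['time_s'],env.job_done())"
```

```text
the job is handed in; nothing more can be done
44.85 None
```

The impeller face is level by touch, the drift is back in its own hole, and the job was handed in at 44.9 s of the 72 s allowed. The program gave no verdict.

- **Finding the high side:** I touched the face with the nose at four points, about 70 mm from the centre. The high side was at about 208° (towards -x, a little -y), leaning about 0.04 rad.
- **Levelling:** I pressed that side down slowly at about 8 N. A re-check showed a leftover lean of about 0.6 mm at the rim, so I gave one small press at about 150°. The highest contact force was about 9 N, during the first touch.
- **Last check of the face:** the four touches agreed within about 0.35 mm (tool heights N 191.9, S 192.2, E 192.1, W 192.0). The position reading itself scatters by about 0.2–0.3 mm. I only touched at 70 mm, so the rim figure is worked out from those points.
- **Drift:** it touched the bottom of the hole with light force, and the last pictures show it upright with both punches in place and the gripper clear.

**Disagreements:**
- The drift was gripped about 5 mm off the planned height, because the lift began before the fingers had fully closed. Cameras put the tip 80 mm below the tool point; touching suggested 76 mm. The levelling used only height differences, so this did not affect it.
- The scene camera's reading of the hole was spoiled by shadow, so I lined up with the wrist camera instead.

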